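# Set the card mixer's speed dial to its index tab

## Robot

A 7-joint arm with a two-finger parallel gripper is mounted at the origin on the work surface. World frame = base frame: x ahead of the robot, y to its left, z up, the work surface at z = 0. Lengths are in m, angles in degrees, forces in N, time in s.
With the tool pointing down it reaches from about 0.425 to 0.875 m from the base axis. Payload 4.7 kg.
Tool frame: the origin (TCP) lies midway between the tips of the shut fingers; the grasp point (between the pads) lies 19 mm behind it (env.grip_depth is the distance from the TCP to the grasp point, in m); z points along the fingers, y is the line along which they close (so a half turn about z gives the same grasp; the last joint's range is limited). The gripper opens to 87 mm and grips with 3 to 60 N. Pads are 19 mm wide; open, the fingers measure 117 mm over their backs; the gripper's body (75 mm by 190 mm) begins 51 mm behind the grasp point.
Start: joints at [-63.707, 18.392, -4.016, 83.108, 1.295, 78.541, -3.26], TCP at [0.28, 0.587, 0.223] pointing down, gripper open.
Joint ranges: [-163.93, 163.93], [-17.29, 119.83], [-79.2, 71.16], [3.27, 140.29], [-89.18, 269.18], [5.43, 117.66], [-154.24, 154.24]. Speed limits (degrees/s): [147.25, 147.25, 180, 180, 180, 180, 180].

## Interface

Orientations are given as [roll, pitch, yaw] about the fixed x, y, z axes, in that order (R = Rz(yaw) Ry(pitch) Rx(roll)).
In Python, from cell import get_obs, optics, env, nets gives the robot as it stands.
- The arm moves only by the shell command python3 -m creep 'ROWS' [FORCE]. ROWS is JSON, a list of rows, each an object of numbers: "wx", "wy", "wz": the turn, a rotation vector about the tool's x, y, z in degrees; "tx", "ty", "tz": the shift along the tool's x, y, z in mm; "gripper": the opening, from -1 (shut) to 1 (fully open). A call has 1 to 5 rows; each row is the pose to reach, as a shift and turn from the pose commanded when the call began, along the tool's axes at that moment; what a row does not reach only later rows make up. A row lasts 1/12 s, in which the tool goes at most 41.7 mm and 7.16 degrees, less where a joint would pass 70% of its speed; a pose out of reach is approached as far as the arm can. A call with a gripper value outside its range is refused whole. The fingers move at their own pace and stop on an object; FORCE is the grip in N (left out, the last holds). Time passes only in rows, so rows that repeat a pose let the fingers close. It gives the time, the measured TCP pose, the force, the opening and the grip force at its end, in the units of the state.
- get_obs(): the state, without advancing time (a new reading comes with each control period).
- optics.read_camera(name): name is "scene" or "side" or "wrist"; returns (picture, depth): 480x640x3 uint8, red, green, blue; 480x640 float32, m along the optical axis (not along the pixel's ray), 0 where there is no reading.
- optics.camera_info(name): a dict with "fovy" (degrees; the focal length in pixels is half the picture's height over the tangent of half this angle, whatever the lens; pixels are square), "cx", "cy" (the principal point, pixels), "k1" (the pictures are not rectified: a ray, as slopes to the right and down, at radius r is drawn at 1 + k1 r^2 times it, then the intrinsics apply), "R" (3x3) and "t" (3): a world point X has camera coordinates R X + t; the wrist camera has in their place "tool_from_camera" (4x4, takes a point from camera to tool coordinates, whose origin is the TCP and whose axes are the flange's). Camera axes: x right, y down, z forward; pixel columns grow to the right and rows downward; lengths in m; the calibration is good to about 2 mm. A picture is of the moment at which its call begins: read the wrist's pose just before it. camera_info takes no time and is no camera call.
- env.sign_off(): hands the job in; it is judged then, once.
Trained networks look in the newest picture that a camera, given by its name, has taken for a name from the list of things; names that differ only in an ending like _2 or _b are one class to them, and where a whole thing is asked for, a point or a joint stands for the part that bears it (a point fixed in the world has none). Each returns a list of dicts, best first, with "confidence" (0 to 1); they miss things now and then, are a little off and sometimes report something else, mostly with a low value. They report only what shows in the picture. A call takes as long as a camera call.
- nets.look_for(query, camera): "point" ([x, y, z] in m, in world coordinates, good to about 4 mm: the middle of the surface that is visible of it).
- nets.place_of(query, camera): "point" ([x, y, z] in m, in world coordinates, good to about 4 mm: a listed point, or the origin of a listed thing).
The state is a dict: "time_s": time; "qpos": joint angles; "joint_velocities": joint speeds; "effort": joint torques, N m; "tool_pos": TCP position; "tool_rot": TCP orientation; "force": force on the tool from outside, world axes, zero at the start; "wrist_torque": the same for the moment, N m; "grip_width": finger opening in m; "grasp_force": force on a finger pad.
Only numpy, scipy, OpenCV 4.12 (cv2) and the standard library are available. Lean on these libraries where they do the work, as an engineer would, in place of code of your own. Each camera call takes 0.05 s, during which the arm holds its last target. There are 200 camera calls.

## Task

On the blood-test table, turn the speed dial of the card mixer (the instrument with the flat square-cornered platform, not the one with the round domed lid) clockwise until its white-lined pointer end lines up with the raised tab on the disc around it, then let go. Leave the domed centrifuge's dial as it is and do not knock over the small dropper bottle.

Things in the scene. Friction and masses are not known exactly. Their poses are not given: they have to be found in the camera images.
- mixer_dial_grip (a point): Mixer's dial, vertical axis: black flange 62 mm wide with an upright bar 50 long, 16 thick, 38 tall (top 99 mm above table); white line marks the pointer end. Point: on the axis, 90 mm above table, where to grip, 28 above the flange. Axes turn with it: x to the pointer end, y across the bar, z up. Friction 0.05 N m, no spring; tab starts 0.4-1.4 rad clockwise (from above), no stop before it.
- mixer_tab (a point): Black tab 14 (radial) x 8 x 10 mm, top 63 mm above table, on the fixed light grey disc (100 mm wide) round the mixer's dial. Point: middle of its top, about 42 mm from the dial's axis; x points outward. Mixer: fixed white housing 260 x 170, deck 50 mm high; dial in its near half; far half a flat platform, top 75 mm above table, starting 77 mm from the dial's axis.
- spinner_dial_tip (a point): Pointer end of the other dial, which must stay as it is: on the centrifuge, whose housing, dial and tab are alike but which has a round grey domed lid (124 mm wide, top 90 mm above table) on its far half. The instruments may stand either way round, left or right. Point: top of the bar at the pointer end, 25 mm from the dial's axis, 99 mm above table.
- dropper: A small loose amber dropper bottle, 28 mm across and 84 mm tall, with a black rubber teat, standing between the two instruments. Origin at the centre of its underside, z up. A bystander.

How it is judged:
By the outcome, as a careful person would: the job done as asked, in the order asked, and still so for the second after the job is handed in, with the robot touching nothing.
It also fails if it takes over 32 s, if anything falls off the work surface, if the arm or the gripper's body presses on something with over 40 N, if the wrist force passes 120 N, or if a joint passes its speed limit or range.

## Working session

There is one attempt and no reset: what is moved stays moved. The work goes in short steps, Python scripts to look and compute and a shell command to move; the robot and the scene stay as the last step left them, time stands still between calls to the robot, and variables do not carry over. Pictures are saved under pics/ and viewed, at most 10 in all, crops included, and the job is handed in when it is done.

```bash
mkdir -p pics
python3 - <<'E'
from cell import get_obs, optics, env, nets
import cv2
for c in ["scene","side"]:
    p,d=optics.read_camera(c); cv2.imwrite(f"pics/{c}0.png",p[:,:,::-1])
    for q in ["mixer_dial_grip","mixer_tab","spinner_dial_tip","dropper"]:
        print(c,q,[(r["point"],r["confidence"]) for r in nets.place_of(q,c)[:3]])
o=get_obs();print(o["time_s"],o["tool_pos"],o["tool_rot"],o["grip_width"])
E
```

```text
scene mixer_dial_grip [([0.5324, -0.2101, 0.0966], 0.83)]
scene mixer_tab [([0.572, -0.2144, 0.0579], 0.7)]
scene spinner_dial_tip [([0.5209, 0.2519, 0.0975], 0.74)]
scene dropper [([0.4519, 0.0105, 0.0012], 0.76)]
side mixer_dial_grip [([0.5343, -0.2079, 0.0898], 0.81)]
side mixer_tab [([0.5711, -0.2109, 0.061], 0.94)]
side spinner_dial_tip [([0.5212, 0.2523, 0.0983], 0.7)]
side dropper [([0.4484, 0.0153, 0.0033], 0.57)]
0.5 [0.2796896  0.58674433 0.22253276] [1.79999369e+02 2.86854633e-03 1.54518424e+02] 0.08669491570679844
```

View pics/scene0.png

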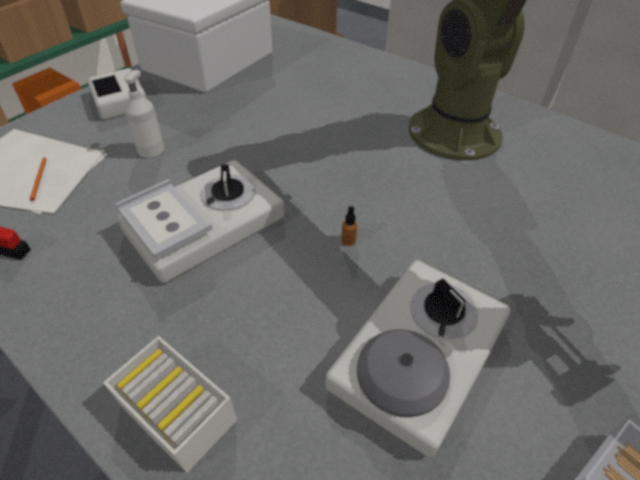

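View pics/side0.png

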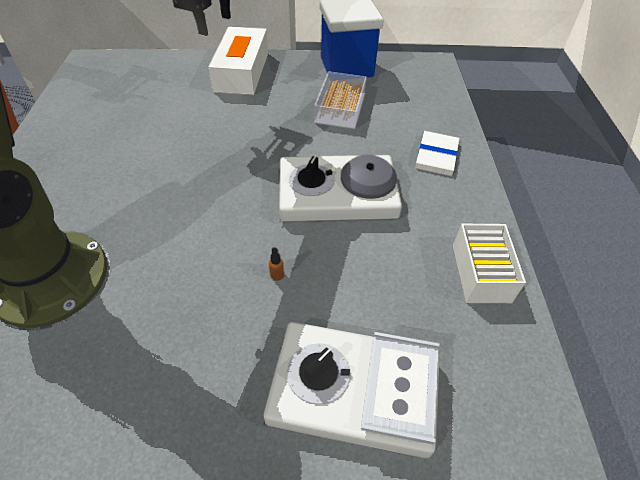

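Mixer: square platform with the dial at side-view (320,370), its white line pointing up-right towards (328,352) and the tab at (346,373). Centrifuge dial at (313,172), dropper at (277,265). The pointer's yaw is about 50° and the tab's about −5°. I'm going above the mixer dial.

```bash
cat > h.py <<'E'
from cell import get_obs
import numpy as np, sys
from scipy.spatial.transform import Rotation as Ro
def rel(goal,yaw):
    o=get_obs(); R=Ro.from_euler('xyz',o["tool_rot"],degrees=True)
    t=R.inv().apply(np.array(goal)-o["tool_pos"])*1000
    w=(R.inv()*Ro.from_euler('xyz',[180,0,yaw],degrees=True)).as_rotvec(degrees=True)
    print("t",t.round(1),"w",w.round(1),"time",o["time_s"],"pos",np.round(o["tool_pos"],4),"rot",np.round(o["tool_rot"],1),"j",np.round(o["qpos"],0))
if __name__=="__main__":
    a=[float(v) for v in sys.argv[1:]]; rel(a[:3],a[3])
E
python3 h.py 0.533 -0.209 0.22 50
```

```text
t [-571.  -609.4    2.6] w [  0.    0.  104.5] time 0.5 pos [0.2797 0.5867 0.2225] rot [180.    0.  154.5] j [-64.  18.  -4.  83.   1.  79.  -3.]
```

```bash
python3 -m creep '[{"tx":-571,"ty":-609,"tz":0,"wz":104},{"tx":-571,"ty":-609,"tz":0,"wz":104},{"tx":-571,"ty":-609,"tz":0,"wz":104},{"tx":-571,"ty":-609,"tz":0,"wz":104},{"tx":-571,"ty":-609,"tz":0,"wz":104}]'; python3 h.py 0.533 -0.209 0.22 50
```

```text
t [-571.  -609.4    2.6] w [  0.    0.  104.5] time 0.5 pos [0.2797 0.5867 0.2225] rot [180.    0.  154.5] j [-64.  18.  -4.  83.   1.  79.  -3.]validation failed for argument at $[0]...
```

```bash
python3 -m creep '[{"wx":0,"wy":0,"wz":104,"tx":-571,"ty":-609,"tz":0,"gripper":1},{"wx":0,"wy":0,"wz":104,"tx":-571,"ty":-609,"tz":0,"gripper":1},{"wx":0,"wy":0,"wz":104,"tx":-571,"ty":-609,"tz":0,"gripper":1},{"wx":0,"wy":0,"wz":104,"tx":-571,"ty":-609,"tz":0,"gripper":1},{"wx":0,"wy":0,"wz":104,"tx":-571,"ty":-609,"tz":0,"gripper":1}]'; python3 h.py 0.533 -0.209 0.22 50
```

```text
time_s: 0.92
tool_pos: [0.3433, 0.3864, 0.2227]
tool_rot: [180.0, -0.0, 118.4]
force: [0.6, 0.8, 1.2]
grip_width: 0.0873
grasp_force: 0.0
t [-614.  -115.9    2.4] w [ 0.  -0.  68.4] time 0.9167 pos [0.3433 0.3864 0.2227] rot [180.   -0.  118.4] j [-56.   2.   5. 102.  -0.  76. -23.]
```

```bash
python3 -m creep '[{"wx":0,"wy":0,"wz":68,"tx":-614,"ty":-116,"tz":0,"gripper":1},{"wx":0,"wy":0,"wz":68,"tx":-614,"ty":-116,"tz":0,"gripper":1},{"wx":0,"wy":0,"wz":68,"tx":-614,"ty":-116,"tz":0,"gripper":1},{"wx":0,"wy":0,"wz":68,"tx":-614,"ty":-116,"tz":0,"gripper":1},{"wx":0,"wy":0,"wz":68,"tx":-614,"ty":-116,"tz":0,"gripper":1}]'; python3 h.py 0.533 -0.209 0.22 50
```

```text
time_s: 1.33
tool_pos: [0.4076, 0.1882, 0.223]
tool_rot: [180.0, -0.1, 82.6]
force: [0.9, 0.0, 0.7]
grip_width: 0.0871
grasp_force: 0.0
t [-377.6  175.8    2.7] w [ 0.  -0.1 32.6] time 1.3333 pos [0.4076 0.1882 0.223 ] rot [ 1.80e+02 -1.00e-01  8.26e+01] j [-44.  -7.  15. 111.   2.  76. -37.]
```

Run:
```python
from cell import optics
i=optics.camera_info("wrist"); print(i)
```

```text
{'fovy': 60.84683369472654, 'cx': 318.6291884000623, 'cy': 230.40413247256728, 'k1': -0.08948519488595638, 'tool_from_camera': array([[ 4.50157077e-04, -9.57602239e-01, -2.88093298e-01,
         7.83110404e-02],
       [ 9.99999893e-01,  4.62161277e-04,  2.63468638e-05,
        -6.76241936e-04],
       [ 1.07915751e-04, -2.88093279e-01,  9.57602345e-01,
        -1.62113603e-01],
       [ 0.00000000e+00,  0.00000000e+00,  0.00000000e+00,
         1.00000000e+00]])}
```

```bash
python3 -m creep '[{"wx":0,"wy":0,"wz":32,"tx":-378,"ty":176,"tz":0,"gripper":1},{"wx":0,"wy":0,"wz":32,"tx":-378,"ty":176,"tz":0,"gripper":1},{"wx":0,"wy":0,"wz":32,"tx":-378,"ty":176,"tz":0,"gripper":1},{"wx":0,"wy":0,"wz":32,"tx":-378,"ty":176,"tz":0,"gripper":1},{"wx":0,"wy":0,"wz":32,"tx":-378,"ty":176,"tz":0,"gripper":1}]'; python3 h.py 0.533 -0.209 0.22 50
```

```text
time_s: 1.75
tool_pos: [0.4715, -0.0102, 0.2231]
tool_rot: [180.0, -0.1, 50.6]
force: [0.7, 0.2, -0.0]
grip_width: 0.0869
grasp_force: 0.0
t [-114.5  173.7    3. ] w [ 0.  -0.1  0.6] time 1.75 pos [ 0.4715 -0.0102  0.2231] rot [ 1.80e+02 -1.00e-01  5.06e+01] j [-32.  -5.  28. 108.   2.  76. -43.]
```

```bash
python3 -m creep '[{"wx":0,"wy":0,"wz":0,"tx":-114,"ty":174,"tz":0,"gripper":1},{"wx":0,"wy":0,"wz":0,"tx":-114,"ty":174,"tz":0,"gripper":1},{"wx":0,"wy":0,"wz":0,"tx":-114,"ty":174,"tz":0,"gripper":1},{"wx":0,"wy":0,"wz":0,"tx":-114,"ty":174,"tz":0,"gripper":1},{"wx":0,"wy":0,"wz":0,"tx":-114,"ty":174,"tz":0,"gripper":1}]'; python3 -m creep '[{"wx":0,"wy":0,"wz":0,"tx":0,"ty":0,"tz":0,"gripper":1},{"wx":0,"wy":0,"wz":0,"tx":0,"ty":0,"tz":0,"gripper":1},{"wx":0,"wy":0,"wz":0,"tx":0,"ty":0,"tz":0,"gripper":1}]'; python3 h.py 0.533 -0.209 0.22 50
cat > look.py <<'E'
from cell import get_obs, optics, nets
import cv2, sys, numpy as np
from scipy.spatial.transform import Rotation as Ro
o=get_obs(); p,d=optics.read_camera("wrist"); i=optics.camera_info("wrist")
cv2.imwrite(f"pics/{sys.argv[1]}.png",p[:,:,::-1])
for q in ["mixer_dial_grip","mixer_tab"]:
    print(q,[(r["point"],r["confidence"]) for r in nets.place_of(q,"wrist")[:2]])
# orthographic top view at height of bar top / tab top, 0.25 mm per pixel about the nominal axis
R=Ro.from_euler('xyz',o["tool_rot"],degrees=True).as_matrix(); T=i["tool_from_camera"]
f=240/np.tan(np.radians(i["fovy"]/2)); c0=np.array([0.533,-0.209])
def top(z,n=400,s=0.0003):
    u,v=np.meshgrid(np.arange(n),np.arange(n))   # image up=+x, left=+y
    X=np.stack([c0[0]-(v-n/2)*s,c0[1]-(u-n/2)*s,np.full(u.shape,z)],-1)
    t=(X-o["tool_pos"])@R; c=(t-T[:3,3])@T[:3,:3]
    a=c[...,:2]/c[...,2:]; k=1+i["k1"]*(a**2).sum(-1,keepdims=True); a=a*k*f
    return cv2.remap(p[:,:,::-1].copy(),(a[...,0]+i["cx"]).astype(np.float32),(a[...,1]+i["cy"]).astype(np.float32),cv2.INTER_LINEAR)
cv2.imwrite(f"pics/{sys.argv[1]}_top.png",np.hstack([top(.099),top(.063)]))
E
python3 look.py w1
```

```text
time_s: 2.17
tool_pos: [0.5348, -0.2083, 0.2231]
tool_rot: [179.9, -0.1, 50.9]
force: [1.7, 0.1, -0.6]
grip_width: 0.0872
grasp_force: 0.0
time_s: 2.42
tool_pos: [0.5343, -0.2059, 0.2223]
tool_rot: [-180.0, -0.0, 50.9]
force: [-0.2, 1.0, -0.4]
grip_width: 0.0872
grasp_force: 0.0
t [-3.2  1.   2.3] w [-0.  -0.   0.9] time 2.4167 pos [ 0.5343 -0.2059  0.2223] rot [-180.    -0.    50.9] j [-18.  10.  41.  96.  -7.  77. -15.]
mixer_dial_grip [([0.5314, -0.2091, 0.0957], 0.66)]
mixer_tab [([0.5765, -0.2141, 0.0643], 0.82)]
```

View pics/w1_top.png

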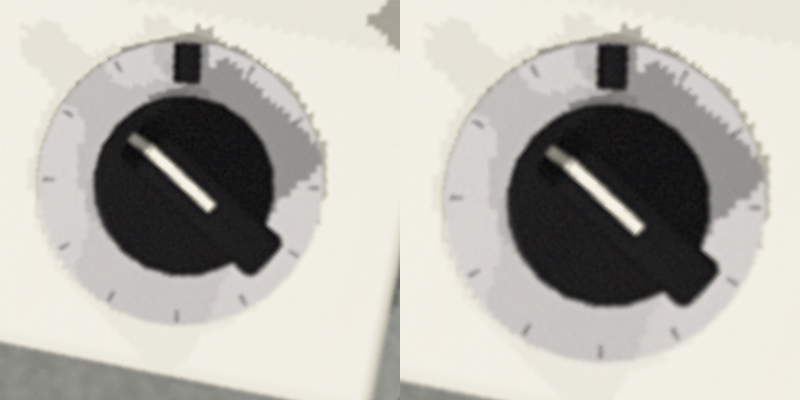

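View pics/w1.png

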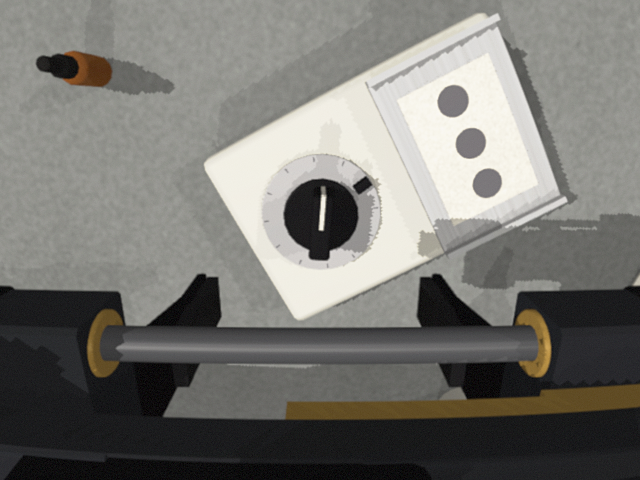

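The top view is rectified, with up = +x and left = +y. The flange circle is centred at (609,205) in the right half, which puts the axis at about (0.5315, −0.2115). The white line runs from (212,208) to (147,152) in the left half (yaw ≈ 49.3°). The tab at (613,65) gives yaw ≈ −1.6°, so the dial needs about 51° clockwise.

```bash
python3 h.py 0.5315 -0.2115 0.073 49.3
```

```text
t [ -7.7   2.1 149.7] w [-0.  -0.1  1.8] time 2.5667 pos [ 0.5346 -0.2044  0.2227] rot [-1.80e+02 -1.00e-01  5.11e+01] j [-18.  10.  41.  96.  -7.  77. -15.]
```

```bash
python3 -m creep '[{"wx":0,"wy":0,"wz":1.8,"tx":-6,"ty":2,"tz":25,"gripper":1},{"wx":0,"wy":0,"wz":1.8,"tx":-6,"ty":2,"tz":55,"gripper":1},{"wx":0,"wy":0,"wz":1.8,"tx":-6,"ty":2,"tz":80,"gripper":1},{"wx":0,"wy":0,"wz":1.8,"tx":-6,"ty":2,"tz":95,"gripper":1},{"wx":0,"wy":0,"wz":1.8,"tx":-6,"ty":2,"tz":95,"gripper":1}]';  python3 -m creep '[{"wx":0,"wy":0,"wz":0,"tx":0,"ty":0,"tz":0,"gripper":1},{"wx":0,"wy":0,"wz":0,"tx":0,"ty":0,"tz":0,"gripper":1},{"wx":0,"wy":0,"wz":0,"tx":0,"ty":0,"tz":0,"gripper":1}]';python3 h.py 0.5315 -0.2115 0.073 49.3; python3 look.py w2;python3 h.py 0.5315 -0.2115 0.073 49.3
```

```text
time_s: 2.98
tool_pos: [0.53, -0.2095, 0.1243]
tool_rot: [-179.7, 0.1, 49.2]
force: [-0.9, 0.4, -0.4]
grip_width: 0.0869
grasp_force: 0.0
time_s: 3.23
tool_pos: [0.5334, -0.2123, 0.1293]
tool_rot: [179.9, -0.1, 49.1]
force: [0.6, 0.3, 0.6]
grip_width: 0.087
grasp_force: 0.0
t [-0.7 -2.  56.3] w [ 0.1 -0.1 -0.2] time 3.2333 pos [ 0.5334 -0.2123  0.1293] rot [ 1.799e+02 -1.000e-01  4.910e+01] j [-16.  15.  41. 102. -11.  66. -13.]
mixer_dial_grip [([0.5316, -0.2113, 0.0921], 0.91), ([0.4503, 0.0129, 0.0058], 0.2)]
mixer_tab [([0.5755, -0.2117, 0.0642], 0.89)]
t [-0.3 -1.7 55.7] w [ 0.1 -0.1 -0.2] time 3.3833 pos [ 0.5329 -0.2124  0.1287] rot [ 1.799e+02 -1.000e-01  4.910e+01] j [-16.  15.  41. 102. -11.  66. -13.]
```

```bash
python3 -m creep '[{"wx":0,"wy":0,"wz":0,"tx":0,"ty":-1.5,"tz":20,"gripper":1},{"wx":0,"wy":0,"wz":0,"tx":0,"ty":-1.5,"tz":38,"gripper":1},{"wx":0,"wy":0,"wz":0,"tx":0,"ty":-1.5,"tz":50,"gripper":1},{"wx":0,"wy":0,"wz":0,"tx":0,"ty":-1.5,"tz":55,"gripper":1},{"wx":0,"wy":0,"wz":0,"tx":0,"ty":-1.5,"tz":55,"gripper":1}]';  python3 -m creep '[{"wx":0,"wy":0,"wz":0,"tx":0,"ty":0,"tz":0,"gripper":1},{"wx":0,"wy":0,"wz":0,"tx":0,"ty":0,"tz":0,"gripper":1}]';python3 h.py 0.5315 -0.2115 0.073 49.3
```

```text
time_s: 3.8
tool_pos: [0.5303, -0.2111, 0.0716]
tool_rot: [-179.9, 0.1, 49.1]
force: [0.1, -0.4, 0.6]
grip_width: 0.0868
grasp_force: 0.0
time_s: 3.97
tool_pos: [0.5318, -0.2117, 0.0736]
tool_rot: [179.9, -0.0, 49.1]
force: [0.2, -0.2, 0.8]
grip_width: 0.0866
grasp_force: 0.0
t [-0.  -0.4  0.6] w [ 0.1 -0.  -0.2] time 3.9667 pos [ 0.5318 -0.2117  0.0736] rot [179.9  -0.   49.1] j [-15.  19.  40. 106. -14.  60. -11.]
```

```bash
for i in 1 2; do python3 -m creep '[{"wx":0,"wy":0,"wz":0,"tx":0,"ty":0,"tz":0,"gripper":-1},{"wx":0,"wy":0,"wz":0,"tx":0,"ty":0,"tz":0,"gripper":-1},{"wx":0,"wy":0,"wz":0,"tx":0,"ty":0,"tz":0,"gripper":-1},{"wx":0,"wy":0,"wz":0,"tx":0,"ty":0,"tz":0,"gripper":-1},{"wx":0,"wy":0,"wz":0,"tx":0,"ty":0,"tz":0,"gripper":-1}]' 15; done
```

```text
time_s: 4.38
tool_pos: [0.5312, -0.2113, 0.0727]
tool_rot: [180.0, -0.0, 49.1]
force: [0.5, -0.2, -0.3]
grip_width: 0.0616
grasp_force: 0.0
time_s: 4.8
tool_pos: [0.531, -0.2113, 0.0725]
tool_rot: [-180.0, -0.0, 49.1]
force: [-0.6, 0.1, -0.2]
grip_width: 0.0283
grasp_force: 0.0
```

```bash
python3 -m creep '[{"wx":0,"wy":0,"wz":0,"tx":0,"ty":0,"tz":0,"gripper":-1},{"wx":0,"wy":0,"wz":0,"tx":0,"ty":0,"tz":0,"gripper":-1},{"wx":0,"wy":0,"wz":0,"tx":0,"ty":0,"tz":0,"gripper":-1},{"wx":0,"wy":0,"wz":0,"tx":0,"ty":0,"tz":0,"gripper":-1},{"wx":0,"wy":0,"wz":0,"tx":0,"ty":0,"tz":0,"gripper":-1}]'; python3 -m creep '[{"wx":0,"wy":0,"wz":5,"tx":0,"ty":0,"tz":0,"gripper":-1},{"wx":0,"wy":0,"wz":10,"tx":0,"ty":0,"tz":0,"gripper":-1},{"wx":0,"wy":0,"wz":15,"tx":0,"ty":0,"tz":0,"gripper":-1},{"wx":0,"wy":0,"wz":20,"tx":0,"ty":0,"tz":0,"gripper":-1},{"wx":0,"wy":0,"wz":25,"tx":0,"ty":0,"tz":0,"gripper":-1}]'
```

```text
time_s: 5.22
tool_pos: [0.5314, -0.2117, 0.0726]
tool_rot: [179.9, -0.0, 49.1]
force: [1.9, -1.8, -1.9]
grip_width: 0.0162
grasp_force: 15.0
time_s: 5.63
tool_pos: [0.5314, -0.2115, 0.0726]
tool_rot: [180.0, -0.0, 23.9]
force: [2.5, -1.1, -2.2]
grip_width: 0.016
grasp_force: 15.0
```

```bash
python3 -m creep '[{"wx":0,"wy":0,"wz":6,"tx":0,"ty":0,"tz":0,"gripper":-1},{"wx":0,"wy":0,"wz":12,"tx":0,"ty":0,"tz":0,"gripper":-1},{"wx":0,"wy":0,"wz":18,"tx":0,"ty":0,"tz":0,"gripper":-1},{"wx":0,"wy":0,"wz":23,"tx":0,"ty":0,"tz":0,"gripper":-1},{"wx":0,"wy":0,"wz":25,"tx":0,"ty":0,"tz":0,"gripper":-1}]'; python3 -m creep '[{"wx":0,"wy":0,"wz":0,"tx":0,"ty":0,"tz":0,"gripper":-1},{"wx":0,"wy":0,"wz":0,"tx":0,"ty":0,"tz":0,"gripper":-1},{"wx":0,"wy":0,"wz":0,"tx":0,"ty":0,"tz":0,"gripper":-1}]'; python3 look.py w3
```

```text
time_s: 6.05
tool_pos: [0.5313, -0.2113, 0.0726]
tool_rot: [180.0, -0.0, -1.1]
force: [2.4, -0.9, -0.2]
grip_width: 0.0159
grasp_force: 15.0
time_s: 6.3
tool_pos: [0.5313, -0.2113, 0.0726]
tool_rot: [180.0, -0.0, -0.8]
force: [2.4, -1.4, -0.4]
grip_width: 0.0159
grasp_force: 15.0
mixer_dial_grip [([0.5302, -0.2114, 0.0941], 0.67)]
mixer_tab [([0.5761, -0.2105, 0.063], 0.81)]
```

View pics/w3_top.png

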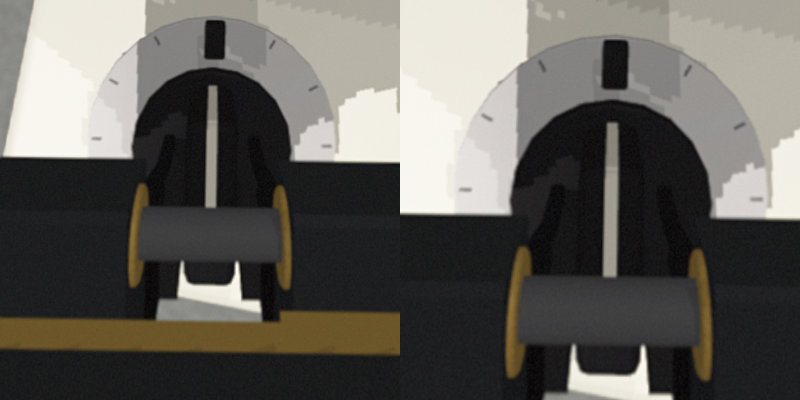

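View pics/w2_top.png

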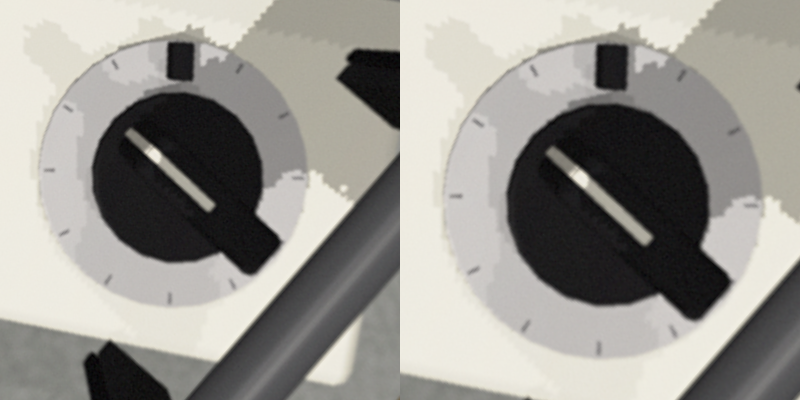

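The second look (w2) agrees: flange centre at (608,204), tab at (612,66), so the tab is at about −1.5°. In w3 the line runs almost straight up from (210,205) to (212,90) towards the tab at (615,65). The pointer is at about −1°, so I'll nudge it 0.6° and release.

```bash
python3 -m creep '[{"wx":0,"wy":0,"wz":0.6,"tx":0,"ty":0,"tz":0,"gripper":-1},{"wx":0,"wy":0,"wz":0.6,"tx":0,"ty":0,"tz":0,"gripper":-1},{"wx":0,"wy":0,"wz":0.6,"tx":0,"ty":0,"tz":0,"gripper":-1}]';  for i in 1 2; do python3 -m creep '[{"wx":0,"wy":0,"wz":0,"tx":0,"ty":0,"tz":0,"gripper":0.6},{"wx":0,"wy":0,"wz":0,"tx":0,"ty":0,"tz":0,"gripper":0.6},{"wx":0,"wy":0,"wz":0,"tx":0,"ty":0,"tz":0,"gripper":0.6},{"wx":0,"wy":0,"wz":0,"tx":0,"ty":0,"tz":0,"gripper":0.6},{"wx":0,"wy":0,"wz":0,"tx":0,"ty":0,"tz":0,"gripper":0.6}]'; done
```

```text
time_s: 6.7
tool_pos: [0.5313, -0.2113, 0.0727]
tool_rot: [180.0, -0.0, -1.5]
force: [3.1, -1.0, -1.5]
grip_width: 0.0158
grasp_force: 15.0
time_s: 7.12
tool_pos: [0.5307, -0.2111, 0.0724]
tool_rot: [-180.0, 0.0, -1.5]
force: [0.5, -0.2, -0.3]
grip_width: 0.0409
grasp_force: 0.0
time_s: 7.53
tool_pos: [0.531, -0.2113, 0.0726]
tool_rot: [-180.0, -0.0, -1.5]
force: [0.8, 0.0, 0.2]
grip_width: 0.0681
grasp_force: 0.0
```

```bash
python3 -m creep '[{"wx":0,"wy":0,"wz":0,"tx":0,"ty":0,"tz":-20,"gripper":0.6},{"wx":0,"wy":0,"wz":0,"tx":0,"ty":0,"tz":-50,"gripper":0.6},{"wx":0,"wy":0,"wz":0,"tx":0,"ty":0,"tz":-85,"gripper":0.6},{"wx":0,"wy":0,"wz":0,"tx":0,"ty":0,"tz":-110,"gripper":0.6},{"wx":0,"wy":0,"wz":0,"tx":0,"ty":0,"tz":-120,"gripper":0.6}]'; python3 -m creep '[{"wx":0,"wy":0,"wz":0,"tx":0,"ty":0,"tz":0,"gripper":0.6},{"wx":0,"wy":0,"wz":0,"tx":0,"ty":0,"tz":0,"gripper":0.6},{"wx":0,"wy":0,"wz":0,"tx":0,"ty":0,"tz":0,"gripper":0.6},{"wx":0,"wy":0,"wz":0,"tx":0,"ty":0,"tz":0,"gripper":0.6}]'; python3 look.py w4
```

```text
time_s: 7.95
tool_pos: [0.5328, -0.2124, 0.1966]
tool_rot: [180.0, -0.3, -1.5]
force: [0.5, 0.0, 0.4]
grip_width: 0.0697
grasp_force: 0.0
time_s: 8.28
tool_pos: [0.53, -0.2108, 0.1907]
tool_rot: [-180.0, 0.2, -1.5]
force: [-0.3, 0.4, 0.2]
grip_width: 0.0694
grasp_force: 0.0
mixer_dial_grip [([0.5321, -0.212, 0.0946], 0.88), ([0.575, -0.212, 0.064], 0.63)]
mixer_tab [([0.5751, -0.2113, 0.0608], 0.75)]
```

View pics/w4_top.png

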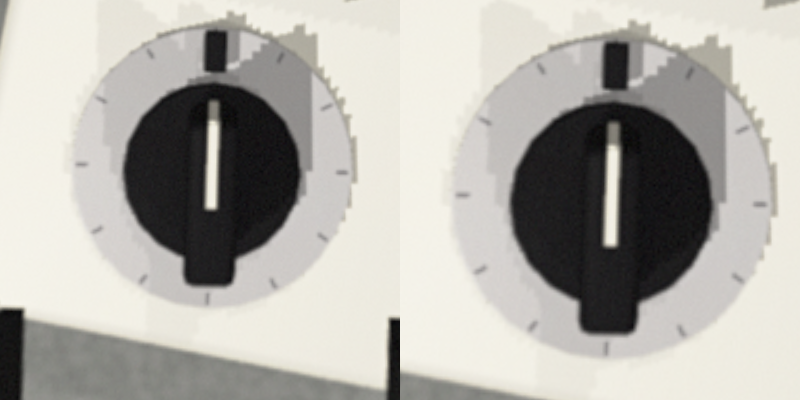

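The white line runs from (211,209) to (213,122), and the tab at (615,65) lies on the same heading (about −1.6°). The gripper is clear, so I'm handing the job in.

```bash
python3 -c "
from cell import env
print(env.sign_off())"
```

```text
the job is handed in; nothing more can be done
None
```

I turned the mixer's dial about 51° clockwise, so its white-lined pointer end now lines up with the tab to within about half a degree. I then released it, raised the gripper clear and handed the job in at about 8.5 s; the arm never touched the centrifuge's dial or the dropper bottle.

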